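Shim and press a handset battery

TASK

Put the grey battery into the bay of the opened handset, then stack aluminium spacers on it until the press pad's short stroke can close the remaining gap, with the raised pad still passing over the stack. Swing the press arm in over the stack, push its knob down until you feel the stack take the load, and finish still holding the knob down with about 10 newtons on the stack, no slack and no hard squeezing; do not let go. Leave the other things on the bench where they are.

Things in the scene. Friction and masses are not known exactly. Their poses are not given: they have to be found in the camera images.
- jig: Fixed aluminium plate, 265 x 112 x 12 mm, holding an opened black handset (160 x 78 mm, top 24 mm above the table). Origin: on the table under the battery bay's centre. x runs along the handset to the press column, which stands at x = 130 mm; the plate spans x = -95 to 170 mm. Four posts at x = +-70, y = +-45 mm are 26 mm high.
- bay (a point): Centre of the floor of the handset's rectangular battery bay, 18 mm above the table. The bay measures 67 mm along jig x by 47 mm along jig y and is 6 mm deep, open at the top. Axes as the jig's.
- battery: Loose grey battery block with a paper label and a brass contact strip, 62 x 42 x 14 mm (x, y, z), 60 g (may vary), lying flat on the table, label up; fits the bay lengthwise along jig x (either way round) and then stands 8 mm proud of the handset (top 32 mm above the table). Origin: centre of its underside. Grip it across its 42 mm width (y).
- spacer_a: Loose flat aluminium spacer block, 54 x 38 x 12 mm (x, y, z), 65 g (may vary), lying flat; all three are alike. Origin: centre of its underside; long side along its x. Grip it across its 38 mm width (y). 
- spacer_b: Loose flat aluminium spacer block, 54 x 38 x 12 mm (x, y, z), 65 g (may vary), lying flat; all three are alike. Origin: centre of its underside; long side along its x. Grip it across its 38 mm width (y). 
- spacer_c: Loose flat aluminium spacer block, 54 x 38 x 12 mm (x, y, z), 65 g (may vary), lying flat; all three are alike. Origin: centre of its underside; long side along its x. Grip it across its 38 mm width (y). 
- swing_arm (a joint): Angle of the press's level arm about its upright column (rad): 0 = at its stop, pad straight above the bay centre; parked at 1.4 to 1.9, out on the jig's +y side; to 0 it turns anticlockwise seen from above. Stiff hinge (about 1 N at the knob), stays where left. Pad and knob sit 130 mm from the column's axis. The column's height differs per job, so one or two of the three spacers are needed.
- knob_top (a point): Centre of the flat top of the press knob: upright black cylinder, 24 mm across, 28 mm tall, on a thin shaft at the arm's end, 20 mm free between it and the arm. It does not turn in the arm. Pushing it down lowers the pad by as much, up to 18 mm; a spring (2 N at the top, 3.5 N at the bottom) lifts it when let go.
- press_knob: The same knob with its shaft and pad, as one part. Its origin lies on the knob's axis, 124.5 mm below knob_top.
- pad_face (a point): Centre of the underside of the round rubber press pad, 28 mm across, under the arm's end (77 mm below knob_top). The raised pad must pass over the stack when the arm swings in.
- press_pad: The pad itself, as one part. It is sprung in the knob's shaft: after touching, each further 1 mm of knob travel adds 3.5 N, up to 5 mm (17 N), then it is solid. Its origin lies on its axis 47.5 mm below pad_face.
- driver: Bystander: screwdriver with a black handle, 160 mm long, lying. Origin: underneath its middle.
- tape_roll: Bystander: roll of yellow tape lying flat, 52 mm across, 18 mm high. Origin: centre of underside.
- tweezers: Bystander: steel tweezers, about 120 mm long, 6 mm high. Origin: underneath, near the middle.
- old_phone: Bystander: black phone lying flat, 140 x 68 x 9 mm. Origin: centre of underside.
- flux_jar: Bystander: small amber jar, 44 mm across, 45 mm tall. Origin: centre of underside.
- memory_card: Bystander: blue card case, 32 x 24 x 5 mm. Origin: centre of underside.
There are look-alikes about, which are no part of the job. Leave any orange or red look-alike of the spacer_b alone.

How it is judged:
By the outcome, as a careful person would: the job done as asked, in the order asked, and still so for the second after the job is handed in, while the arm keeps its last pose, push and grip.
It also fails if it takes over 72 s, if anything falls off the work surface, if the arm or the gripper's body presses on something with over 40 N, if the wrist force passes 120 N, or if a joint passes its speed limit or range.

ROBOT

A 6-joint arm with a two-finger parallel gripper is mounted at the origin on the work surface. World frame = base frame: x ahead of the robot, y to its left, z up, the work surface at z = 0. Lengths are in m, angles in rad, forces in N, time in s.
With the tool pointing down it reaches from about 0.375 to 0.9 m from the base axis. Payload 3.1 kg.
Tool frame: the origin (TCP) lies on the centre line of the jaws, within the pads' length; the fingertips stand 14 mm ahead of it and the grasp point (between the pads) lies 5 mm behind it; z points along the fingers, y is the line along which they close (so a half turn about z gives the same grasp; the last joint's range is limited). The gripper opens to 87 mm and grips with 3 to 60 N. Pads are 19 mm wide; open, the fingers measure 117 mm over their backs; the gripper's body (75 mm by 190 mm) begins 51 mm behind the grasp point.
Start: joints at [0.931, 0.527, 1.433, -0, 1.181, -0.178], TCP at [0.278, 0.56, 0.237] pointing down, gripper open.
Joint ranges: [-3.08, 3.08], [-0.75, 2.2], [0.22, 2.44], [-1.43, 4.57], [0, 2.65], [-2.85, 2.85]. Speed limits (rad/s): [2.79, 2.79, 3.14, 3.14, 3.14, 3.14].

INTERFACE

Orientations are given as a unit quaternion [x, y, z, w].
In Python, from rig import robot gives the robot as it stands.
- The arm moves only by the tool move_arm, never from a script. Its argument "commands" is a list of rows, each an object with "hand": the finger opening in cm, from 0 to 8.7; "travel": the shift along the tool's x, y, z in cm, a list of three; "twist": the turn, a rotation vector about the tool's x, y, z in degrees, a list of three. In form: [{"hand": hand, "travel": [dx, dy, dz], "twist": [wx, wy, wz]}, ...]. A call has 1 to 5 rows; each row shifts and turns the commanded pose from where the row before left it, along the tool's axes as they then stand; what a row does not reach is not made up. A row lasts 1/12 s, in which the tool goes at most 41.7 mm and 7.16 degrees, less where a joint would pass 70% of its speed; a pose out of reach is approached as far as the arm can. A call is refused whole if a number of a shift passes 4.17 or a number of a turn 7.16, either way. A call with a gripper value outside its range is refused whole. The fingers move at their own pace and stop on an object; "force" is the grip in N (left out, the last holds). Time passes only in rows, so rows that do not move let the fingers close. It gives the time, the measured TCP pose, the force, the opening and the grip force at its end, in the units of the state.
- robot.get_obs(): the state, without advancing time (a new reading comes with each control period).
- robot.camera(name): name is "side" or "top" or "wrist"; returns a dict with "frame" (420x560x3 uint8, red, green, blue), "fov_y" (degrees; the focal length in pixels is half the picture's height over the tangent of half this angle, whatever the lens; pixels are square), "cx", "cy" (the principal point, pixels), "extrinsics" (4x4, takes a point from camera to world coordinates); the wrist camera has in their place "T_tool_cam" (4x4, takes a point from camera to tool coordinates, whose origin is the TCP and whose axes are the flange's). Camera axes: x right, y down, z forward; pixel columns grow to the right and rows downward; lengths in m; the calibration is good to about 2 mm. A picture is of the moment at which its call begins: read the wrist's pose just before it. There is no depth.
- robot.hand_in(): hands the job in; it is judged then, once.
The state is a dict: "time": time; "q": joint angles; "joint_velocities": joint speeds; "joint_torque": joint torques, N m; "position": TCP position; "tool_rot": TCP orientation; "ft_force": force on the tool from outside, world axes, zero at the start; "moment": the same for the moment, N m; "grip_width": finger opening in m; "grip_force": force on a finger pad.
Only numpy, scipy, OpenCV 4.12 (cv2) and the standard library are available. Lean on these libraries where they do the work, as an engineer would, in place of code of your own. Each camera call takes 0.05 s, during which the arm holds its last target. There are 200 camera calls.

## Working session

There is one attempt and no reset: what is moved stays moved. The work goes in short steps, Python scripts to look and compute and a tool call to move; the robot and the scene stay as the last step left them, time stands still between calls to the robot, and variables do not carry over. Pictures are saved under pics/ and viewed, at most 10 in all, crops included, and the job is handed in when it is done.

Besides the shell and the picture viewer there is one more tool, called after "Emit:" by a JSON object that holds its "method" and its "body", one argument or row to a line. move_arm: Moves the arm, as the interface text tells. Its arguments: {"type":"object","properties":{"commands":{"type":"array"},"force":{"type":"number"}},"required":["commands"]}

```bash
mkdir -p pics; ls
python3 - <<'E'
from rig import robot
import cv2, numpy as np, json
o=robot.get_obs();print({k:np.round(v,3).tolist() for k,v in o.items()})
for n in("side","top","wrist"):
    c=robot.camera(n);cv2.imwrite(f"pics/{n}0.png",c["frame"][:,:,::-1])
    print(n,{k:np.round(v,4).tolist() for k,v in c.items() if k!="frame"})
E
```

```text
pics
{'time': 0.0, 'q': [0.932, 0.528, 1.434, -0.0, 1.181, -0.179], 'joint_velocities': [-0.0, -0.001, 0.002, -0.001, -0.0, -0.0], 'joint_torque': [-0.0, -44.005, -17.659, 0.063, 0.058, -0.0], 'position': [0.277, 0.559, 0.236], 'tool_rot': [0.228, 0.974, -0.001, -0.0], 'ft_force': [-0.691, -0.195, 0.309], 'moment': [0.003, -0.033, 0.0], 'grip_force': 0.0, 'grip_width': 0.087}
side {'fov_y': 57.0684, 'cx': 272.1368, 'cy': 211.1524, 'extrinsics': [[0.9628, -0.123, 0.2405, 0.2554], [-0.269, -0.5193, 0.8111, -0.7977], [0.0252, -0.8457, -0.5331, 0.6376], [0.0, 0.0, 0.0, 1.0]]}
top {'fov_y': 44.2993, 'cx': 288.4205, 'cy': 206.3845, 'extrinsics': [[-0.0014, -0.9947, 0.1033, 0.3208], [-1.0, 0.0016, 0.002, 0.0148], [-0.0022, -0.1032, -0.9947, 1.481], [0.0, 0.0, 0.0, 1.0]]}
wrist {'fov_y': 67.036, 'cx': 280.4986, 'cy': 211.9228, 'T_tool_cam': [[0.0009, -0.9661, -0.2581, 0.0701], [1.0, 0.0008, 0.0004, -0.0009], [-0.0001, -0.2581, 0.9661, -0.1488], [0.0, 0.0, 0.0, 1.0]]}
```

View pics/top0.png

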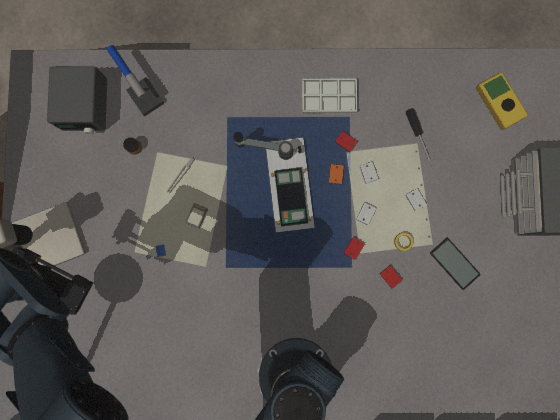

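View pics/side0.png

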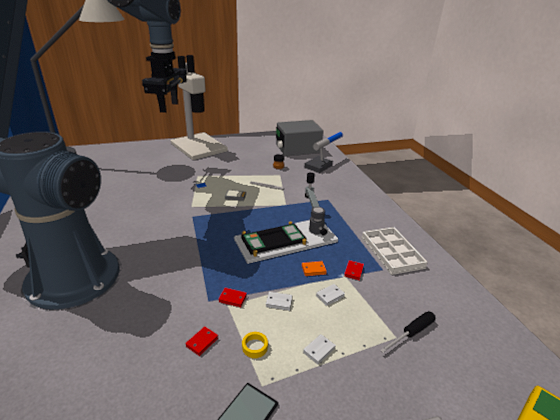

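The top view shows the battery at about (198,216), jig bay about (291,195), column (287,148), and knob (239,137). White/aluminium spacers sit at (369,172), (416,199) and (367,213). The red blocks at (346,141), (355,247), (391,276) and the orange one at (336,174) are look-alikes to leave alone. I'll enlarge this to confirm, and compute rough positions.

```bash
cat > h.py <<'E'
from rig import robot
import cv2, numpy as np
from scipy.spatial.transform import Rotation as R
def snap(n):
    o=robot.get_obs(); c=robot.camera(n)
    f=c["frame"]; foc=f.shape[0]/2/np.tan(np.radians(c["fov_y"]/2))
    if n=="wrist":
        T=np.eye(4);T[:3,:3]=R.from_quat(o["tool_rot"]).as_matrix();T[:3,3]=o["position"];E=T@c["T_tool_cam"]
    else:E=np.array(c["extrinsics"])
    return dict(im=f,f=foc,cx=c["cx"],cy=c["cy"],E=np.array(E),o=o)
def ray(c,p):
    p=np.atleast_2d(np.asarray(p,float))
    d=np.c_[(p[:,0]-c["cx"])/c["f"],(p[:,1]-c["cy"])/c["f"],np.ones(len(p))]@c["E"][:3,:3].T
    return c["E"][:3,3],d
def plane(c,p,z):
    o,d=ray(c,p); return o+d*((z-o[2])/d[:,2])[:,None]
def tri(cs,ps):
    A=np.zeros((3,3));b=np.zeros(3)
    for c,p in zip(cs,ps):
        o,d=ray(c,p);d=d[0]/np.linalg.norm(d[0]);P=np.eye(3)-np.outer(d,d);A+=P;b+=P@o
    X=np.linalg.solve(A,b)
    res=[]
    for c,p in zip(cs,ps):
        o,d=ray(c,p);d=d[0]/np.linalg.norm(d[0]);res.append(np.linalg.norm(np.cross(X-o,d)))
    return X,max(res)
E
python3 - <<'E'
from h import *
t=snap("top");s=snap("side")
print("bat",plane(t,[198,216],.014).round(3),"bay",plane(t,[291,195],.024).round(3),"col",plane(t,[287,148],.1).round(3),"knob",plane(t,[239,137],.14).round(3))
print("sp",plane(t,[[369,172],[416,199],[367,213]],.012).round(3))
for a,b in (([369,172],[330,295]),([416,199],[319,348]),([367,213],[279,300]),([198,216],[236,196]),([239,137],[310,176])):print(np.round(tri([t,s],[a,b])[0],3))
a=cv2.resize(t["im"][110:280,125:455],None,fx=2.4,fy=2.4,interpolation=3)
cv2.imwrite("pics/cropt.png",a[:,:,::-1])
a=cv2.resize(s["im"][165:365,190:440],None,fx=3,fy=3,interpolation=3)
cv2.imwrite("pics/crops.png",a[:,:,::-1])
E
```

```text
bat [[0.446 0.276 0.014]] bay [[0.505 0.01  0.024]] col [[0.624 0.021 0.1  ]] knob [[0.645 0.148 0.14 ]]
sp [[ 0.573 -0.215  0.012]
 [ 0.494 -0.348  0.012]
 [ 0.454 -0.207  0.012]]
[ 0.573 -0.215  0.007]
[ 0.493 -0.348  0.01 ]
[ 0.453 -0.207  0.012]
[0.448 0.277 0.008]
[0.65  0.15  0.121]
```

View pics/crops.png

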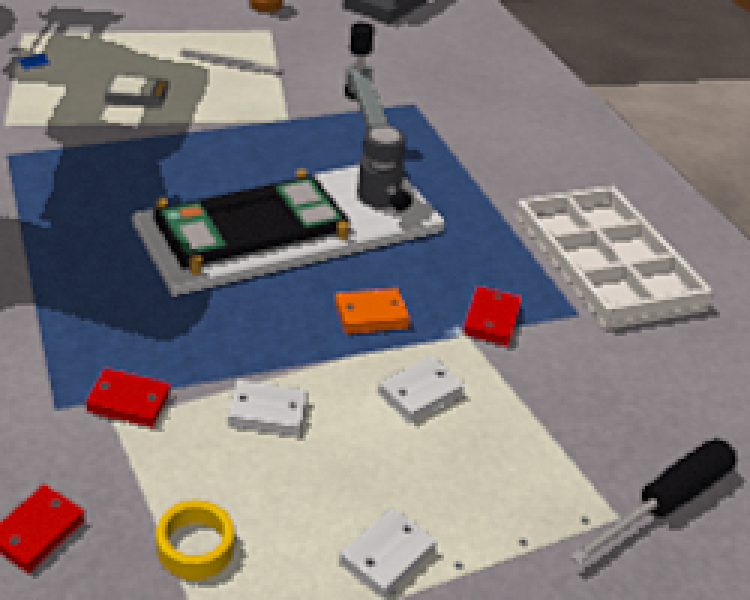

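The crop confirms the three silver blocks with two screw dots are spacers a–c: crop (270,405), (422,390), (388,550). The red and orange ones are decoys. The grey battery with white label and brass strip is at crop (137,92), beyond the jig, and the press is parked with its knob at (361,38). I'll move over the battery for a close look.

Emit:
{"method": "move_arm", "body": {
  "commands": [
    {"hand":8.7,"travel":[-3.1,-2.0,0],"twist":[0,0,0]},
    {"hand":8.7,"travel":[-3.1,-2.0,0],"twist":[0,0,0]},
    {"hand":8.7,"travel":[-3.1,-2.0,0],"twist":[0,0,0]},
    {"hand":8.7,"travel":[-3.1,-2.0,0],"twist":[0,0,0]},
    {"hand":8.7,"travel":[-3.1,-2.0,0],"twist":[0,0,0]}
  ]
}}

```text
time: 0.67
position: [0.3727, 0.3999, 0.2365]
tool_rot: [0.228, 0.974, -0.0, 0.0]
ft_force: [-0.3, 0.1, 0.1]
grip_width: 0.087
grip_force: 0.0
```

Emit:
{"method": "move_arm", "body": {
  "commands": [
    {"hand":8.7,"travel":[-3.1,-2.0,0],"twist":[0,0,0]},
    {"hand":8.7,"travel":[-3.1,-2.0,0],"twist":[0,0,0]},
    {"hand":8.7,"travel":[-3.1,-2.0,0],"twist":[0,0,0]},
    {"hand":8.7,"travel":[-3.0,-1.8,0],"twist":[0,0,0]},
    {"hand":8.7,"travel":[0,0,0],"twist":[0,0,0]}
  ]
}}

```text
time: 1.08
position: [0.4515, 0.2722, 0.2368]
tool_rot: [0.231, 0.973, -0.001, 0.002]
ft_force: [0.8, -0.1, 0.5]
grip_width: 0.0868
grip_force: 0.0
```

Run:
```python
from h import *
import pickle
w=snap("wrist");pickle.dump(w,open("w1.pkl","wb"));print(w["o"]["position"],w["o"]["tool_rot"],w["o"]["time"])
cv2.imwrite("pics/w1.png",w["im"][:,:,::-1])
```

```text
[0.45154026 0.27221368 0.23675113] [ 2.31103207e-01  9.72927614e-01 -6.16126558e-04  1.66928562e-03] 1.0833
```

View pics/w1.png

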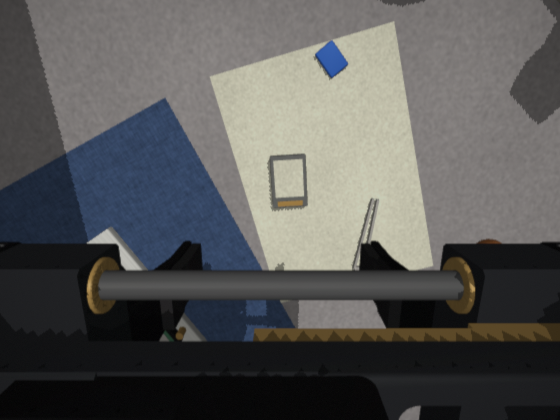

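The wrist view shows the battery at (288,182), nearly aligned with the jaws, with its brass strip toward the gripper. Tweezers are at (367,232). The fingers hide the lower part. I'll extract the contour here, then repeat from a lower pose.

```bash
cat >> h.py <<'E'
def yaw(o): 
    m=R.from_quat(o["tool_rot"]).as_matrix(); return np.degrees(np.arctan2(m[1,0],m[0,0]))
def rect(c,mask,roi,z,minA=300):
    x0,y0,x1,y1=roi; m=np.zeros(mask.shape,np.uint8); m[y0:y1,x0:x1]=mask[y0:y1,x0:x1].astype(np.uint8)*255
    m=cv2.morphologyEx(m,cv2.MORPH_OPEN,np.ones((2,2),np.uint8))
    cs=[k for k in cv2.findContours(m,cv2.RETR_EXTERNAL,cv2.CHAIN_APPROX_NONE)[0] if cv2.contourArea(k)>minA]
    out=[]
    for k in cs:
        P=plane(c,k[:,0,:],z)[:,:2].astype(np.float32)
        (cx,cy),(a,b),th=cv2.minAreaRect(P*1000)
        if a<b:a,b,th=b,a,th+90
        out.append((k[:,0,:].mean(0).round(1),round(cx/1000,4),round(cy/1000,4),round(a,1),round(b,1),round((th+90)%180-90,1)))
    return out
def totool(o,d):  # world vec (m) -> tool cm
    return (R.from_quat(o["tool_rot"]).inv().apply(d)*100).round(2)
E
python3 - <<'E'
from h import *
import pickle
w=pickle.load(open("w1.pkl","rb"));im=w["im"]
print(im[182,260:316:2].sum(1).tolist());print(im[140:220:2,288].tolist())
g=im.astype(int).sum(2)
for z in(0.014,0):
  for r in rect(w,g<400,(250,130,330,230),z):print(z,r)
print(yaw(w["o"]))
E
```

```text
[572, 576, 568, 574, 546, 334, 276, 401, 567, 570, 557, 548, 550, 552, 550, 539, 560, 568, 548, 556, 567, 552, 299, 343, 549, 560, 557, 555]
[[193, 190, 170], [197, 194, 174], [200, 200, 179], [194, 192, 171], [196, 194, 173], [200, 199, 177], [196, 195, 173], [151, 151, 135], [95, 95, 93], [99, 99, 95], [169, 168, 151], [188, 186, 166], [192, 190, 169], [193, 192, 171], [191, 189, 169], [187, 185, 165], [190, 188, 167], [194, 192, 171], [194, 192, 171], [193, 190, 170], [193, 191, 170], [192, 189, 169], [190, 189, 168], [195, 194, 173], [200, 200, 178], [198, 197, 175], [193, 191, 170], [191, 189, 168], [175, 174, 156], [98, 99, 95], [105, 99, 86], [154, 121, 68], [152, 120, 67], [113, 100, 79], [116, 114, 103], [172, 170, 151], [196, 193, 173], [199, 197, 176], [194, 191, 171], [199, 197, 176]]
0.014 (array([288.6, 182.2]), 0.451, 0.2823, 65.7, 44.5, -23.1)
0 (array([288.6, 182.2]), 0.4534, 0.2815, 68.2, 46.2, -23.1)
153.27593844865297
```

Emit:
{"method": "move_arm", "body": {
  "commands": [
    {"hand":8.7,"travel":[-2.0,0,3.0],"twist":[0,0,0]},
    {"hand":8.7,"travel":[-2.0,0,3.0],"twist":[0,0,0]},
    {"hand":8.7,"travel":[0,0,0],"twist":[0,0,0]}
  ]
}}

```text
time: 1.38
position: [0.4832, 0.2578, 0.1717]
tool_rot: [0.229, 0.973, -0.002, -0.003]
ft_force: [0.7, 0.2, -0.2]
grip_width: 0.0869
grip_force: 0.0
```

Run:
```python
from h import *
import pickle
w=snap("wrist");pickle.dump(w,open("w2.pkl","wb"));print(w["o"]["position"],w["o"]["tool_rot"],w["o"]["time"])
cv2.imwrite("pics/w2.png",w["im"][:,:,::-1])
g=w["im"].astype(int).sum(2)
for z in(0.014,0):
  for r in rect(w,g<400,(200,0,400,235),z):print(z,r)
```

```text
[0.48320399 0.25781693 0.17171108] [ 0.22897167  0.97342687 -0.00192867 -0.00289418] 1.3833
0.014 (array([289.9, 159.6]), 0.4515, 0.2816, 65.6, 44.8, -23.1)
0.014 (array([216.2, 158.3]), 0.4202, 0.2327, 165.3, 54.0, -30.1)
0.014 (array([343.6,  10.6]), 0.3546, 0.3814, 30.0, 26.4, 10.6)
0.014 (array([232. ,   6.5]), 0.3159, 0.2967, 61.5, 16.8, 63.5)
0 (array([289.9, 159.6]), 0.4529, 0.2813, 68.6, 46.8, -23.1)
0 (array([216.2, 158.3]), 0.4202, 0.2301, 172.9, 56.5, -30.1)
0 (array([343.6,  10.6]), 0.3516, 0.3856, 31.4, 27.6, 10.6)
0 (array([232. ,   6.5]), 0.3111, 0.2971, 64.4, 17.5, 63.5)
```

Emit:
{"method": "move_arm", "body": {
  "commands": [
    {"hand":8.7,"travel":[2.0,0.37,3.0],"twist":[0,0,0]},
    {"hand":8.7,"travel":[1.94,0.37,3.0],"twist":[0,0,0]},
    {"hand":8.7,"travel":[0,0,3.0],"twist":[0,0,-3.4]},
    {"hand":8.7,"travel":[0,0,1.5],"twist":[0,0,0]},
    {"hand":8.7,"travel":[0,0,0],"twist":[0,0,0]}
  ]
}}

```text
time: 1.85
position: [0.4483, 0.284, 0.0699]
tool_rot: [0.198, 0.98, -0.001, -0.003]
ft_force: [-0.1, -1.1, 0.7]
grip_width: 0.0871
grip_force: 0.0
```

Run:
```python
from h import *
import pickle
a,b=[pickle.load(open(f"w{i}.pkl","rb")) for i in(1,2)]
print(tri([a,b],[[288.6,182.2],[289.9,159.6]]))
o=robot.get_obs();print(o["position"],yaw(o),totool(o,np.array([.4512,.282,.022])-o["position"]))
```

```text
(array([0.45038832, 0.28260799, 0.00994561]), np.float64(6.178331658582564e-05))
[0.44830747 0.2839729  0.06987267] 157.11494617080737 [-0.37 -0.05  4.79]
```

Emit:
{"method": "move_arm", "body": {
  "commands": [
    {"hand":8.7,"travel":[-0.3,0,2.5],"twist":[0,0,0]},
    {"hand":8.7,"travel":[0,0,2.3],"twist":[0,0,0]},
    {"hand":8.7,"travel":[0,0,0],"twist":[0,0,0]},
    {"hand":3.8,"travel":[0,0,0],"twist":[0,0,0]},
    {"hand":3.8,"travel":[0,0,0],"twist":[0,0,0]}
  ],
  "force": 20
}}

```text
time: 2.27
position: [0.4551, 0.2828, 0.0254]
tool_rot: [0.199, 0.98, 0.001, 0.001]
ft_force: [0.2, 0.2, -0.9]
grip_width: 0.08
grip_force: 0.0
```

Emit:
{"method": "move_arm", "body": {
  "commands": [
    {"hand":3.8,"travel":[0,0,0],"twist":[0,0,0]},
    {"hand":3.8,"travel":[0,0,0],"twist":[0,0,0]},
    {"hand":3.8,"travel":[0,0,0],"twist":[0,0,0]},
    {"hand":3.8,"travel":[0,0,0],"twist":[0,0,0]}
  ]
}}

```text
time: 2.6
position: [0.4547, 0.2821, 0.0244]
tool_rot: [0.199, 0.98, 0.0, 0.001]
ft_force: [-0.5, -1.1, 0.2]
grip_width: 0.0552
grip_force: 0.0
```

Emit:
{"method": "move_arm", "body": {
  "commands": [
    {"hand":5.2,"travel":[0.3,0,0.25],"twist":[0,0,0]},
    {"hand":5.2,"travel":[0,0,0],"twist":[0,0,0]},
    {"hand":3.8,"travel":[0,0,0],"twist":[0,0,0]},
    {"hand":3.8,"travel":[0,0,0],"twist":[0,0,0]},
    {"hand":3.8,"travel":[0,0,0],"twist":[0,0,0]}
  ]
}}

```text
time: 3.02
position: [0.4515, 0.2831, 0.0209]
tool_rot: [0.199, 0.98, -0.0, -0.0]
ft_force: [-0.6, 0.9, -1.2]
grip_width: 0.0418
grip_force: 20.0
```

Emit:
{"method": "move_arm", "body": {
  "commands": [
    {"hand":3.8,"travel":[0,0,0],"twist":[0,0,0]},
    {"hand":3.8,"travel":[0,0,0],"twist":[0,0,0]},
    {"hand":3.8,"travel":[0,0,0],"twist":[0,0,0]}
  ]
}}

```text
time: 3.27
position: [0.4515, 0.2831, 0.021]
tool_rot: [0.199, 0.98, -0.0, -0.0]
ft_force: [0.1, -0.6, -0.5]
grip_width: 0.0417
grip_force: 20.0
```

Emit:
{"method": "move_arm", "body": {
  "commands": [
    {"hand":3.8,"travel":[0,0,-3.4],"twist":[0,0,0]},
    {"hand":3.8,"travel":[0,0,-3.4],"twist":[0,0,0]},
    {"hand":3.8,"travel":[0,0,-3.4],"twist":[0,0,0]},
    {"hand":3.8,"travel":[0,0,-3.4],"twist":[0,0,0]},
    {"hand":3.8,"travel":[0,0,-3.4],"twist":[0,0,0]}
  ]
}}

```text
time: 3.68
position: [0.451, 0.2829, 0.1925]
tool_rot: [0.199, 0.98, -0.0, -0.0]
ft_force: [1.1, 0.7, -0.4]
grip_width: 0.0418
grip_force: 20.0
```

Emit:
{"method": "move_arm", "body": {
  "commands": [
    {"hand":3.8,"travel":[-2.41,-2.68,0],"twist":[0,0,0]},
    {"hand":3.8,"travel":[-2.41,-2.68,0],"twist":[0,0,0]},
    {"hand":3.8,"travel":[-2.41,-2.68,0],"twist":[0,0,0]},
    {"hand":3.8,"travel":[-2.41,-2.68,0],"twist":[0,0,0]},
    {"hand":3.8,"travel":[-2.41,-2.68,0],"twist":[0,0,0]}
  ]
}}

```text
time: 4.1
position: [0.5101, 0.1112, 0.1912]
tool_rot: [0.199, 0.98, 0.0, 0.0]
ft_force: [0.4, 0.4, -1.0]
grip_width: 0.0416
grip_force: 20.0
```

Emit:
{"method": "move_arm", "body": {
  "commands": [
    {"hand":3.8,"travel":[-2.41,-2.68,0],"twist":[0,0,0]},
    {"hand":3.8,"travel":[-2.41,-2.68,0],"twist":[0,0,0]},
    {"hand":3.8,"travel":[-2.41,-2.68,0],"twist":[0,0,0]},
    {"hand":3.8,"travel":[0,0,0],"twist":[0,0,-7]},
    {"hand":3.8,"travel":[0,0,0],"twist":[0,0,-7]}
  ]
}}

```text
time: 4.52
position: [0.546, 0.0078, 0.1909]
tool_rot: [0.078, 0.997, -0.0, 0.0]
ft_force: [-0.1, 0.3, -0.9]
grip_width: 0.0416
grip_force: 20.0
```

Emit:
{"method": "move_arm", "body": {
  "commands": [
    {"hand":3.8,"travel":[0,0,0],"twist":[0,0,-7]},
    {"hand":3.8,"travel":[0,0,0],"twist":[0,0,-7]},
    {"hand":3.8,"travel":[0,0,0],"twist":[0,0,0]},
    {"hand":3.8,"travel":[0,0,0],"twist":[0,0,0]}
  ]
}}

```text
time: 4.85
position: [0.545, 0.0104, 0.1909]
tool_rot: [-0.042, 0.999, 0.0, -0.0]
ft_force: [0.6, -0.4, -1.0]
grip_width: 0.0418
grip_force: 20.0
```

Run:
```python
from h import *
import pickle
w=snap("wrist");pickle.dump(w,open("w3.pkl","wb"));print(w["o"]["position"],yaw(w["o"]),w["o"]["time"],w["o"]["grip_width"])
cv2.imwrite("pics/w3.png",w["im"][:,:,::-1])
```

```text
[0.54497901 0.01042702 0.1909315 ] -175.18966248828463 4.85 0.04177084834910358
```

View pics/w3.png

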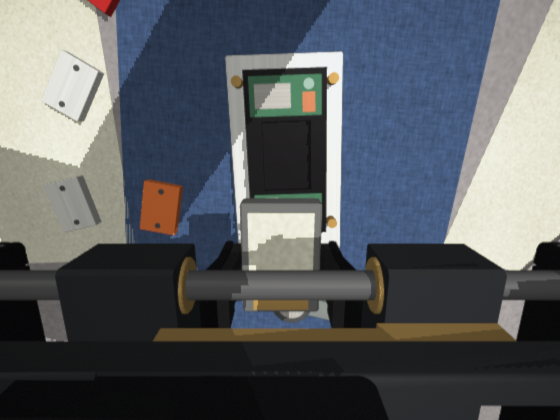

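The wrist view shows the jig with brass posts at (237,82), (333,77) and (331,222), and the bay recess around (285,157). The battery is held level between the fingers at (282,255). I'll locate the posts and bay.

Run:
```python
from h import *
import pickle
w=pickle.load(open("w3.pkl","rb"));im=w["im"]
hsv=cv2.cvtColor(im,cv2.COLOR_RGB2HSV)
m=((hsv[...,0]>12)&(hsv[...,0]<28)&(hsv[...,1]>110)&(hsv[...,2]>60)).astype(np.uint8)
n,l,st,ce=cv2.connectedComponentsWithStats(m)
P={}
for i in range(1,n):
    x,y,ww,h,a=st[i]
    if a>20 and 220<ce[i][0]<345 and ce[i][1]<235: P[i]=plane(w,ce[i],.026)[0]; print(st[i],ce[i].round(1),P[i].round(4))
# bay: gray profile
g=im.astype(int).sum(2)
print("col",g[112:206,285].tolist());print("row155",g[155,225:350].tolist());print("row",g[130,225:350].tolist())
a=cv2.resize(im[40:250,200:370],None,fx=3.5,fy=3.5 if 0 else 2.8,interpolation=3)
```

```text
[327  73  12  11  97] [332.4  78.2] [0.4273 0.0476 0.026 ]
[231  76  12  12  99] [236.4  81.5] [ 0.4375 -0.0404  0.026 ]
[326 217  11  11  82] [331.  221.7] [0.5642 0.0636 0.026 ]
col [316, 315, 307, 257, 173, 117, 108, 109, 98, 81, 95, 106, 107, 105, 108, 104, 104, 105, 106, 107, 102, 101, 104, 104, 104, 104, 104, 103, 104, 101, 102, 102, 100, 101, 100, 101, 104, 101, 101, 103, 104, 100, 101, 100, 100, 98, 99, 101, 100, 97, 94, 94, 95, 95, 93, 95, 94, 95, 92, 95, 94, 97, 95, 95, 92, 95, 95, 95, 93, 95, 98, 95, 94, 93, 95, 93, 83, 77, 83, 92, 89, 120, 245, 305, 308, 293, 249, 221, 220, 224, 235, 298, 352, 364]
row155 [255, 296, 318, 301, 300, 209, 262, 525, 673, 694, 705, 710, 712, 712, 704, 700, 702, 698, 682, 484, 447, 431, 226, 108, 98, 94, 95, 100, 97, 100, 97, 99, 97, 98, 98, 98, 98, 97, 75, 93, 99, 96, 98, 99, 98, 98, 96, 98, 99, 98, 98, 98, 98, 99, 95, 97, 101, 102, 101, 100, 100, 100, 102, 101, 101, 101, 101, 102, 102, 103, 101, 101, 101, 100, 99, 101, 100, 99, 100, 99, 106, 97, 68, 60, 58, 53, 96, 100, 100, 102, 102, 102, 101, 101, 103, 98, 102, 99, 102, 101, 136, 365, 708, 724, 726, 726, 726, 727, 727, 727, 728, 723, 722, 725, 726, 687, 388, 284, 285, 287, 298, 301, 300, 318, 318]
row [182, 178, 177, 177, 201, 327, 428, 444, 452, 461, 462, 463, 457, 447, 448, 446, 440, 443, 450, 443, 357, 158, 101, 99, 101, 99, 101, 101, 102, 101, 101, 102, 99, 102, 98, 100, 92, 88, 99, 101, 101, 105, 106, 103, 104, 102, 106, 104, 106, 102, 104, 106, 105, 104, 103, 107, 104, 103, 101, 104, 106, 104, 106, 107, 111, 107, 107, 107, 107, 105, 107, 104, 107, 107, 107, 106, 108, 108, 109, 109, 109, 110, 105, 71, 64, 71, 107, 110, 110, 113, 110, 109, 111, 109, 110, 111, 110, 112, 110, 111, 142, 371, 709, 727, 727, 727, 728, 729, 729, 728, 730, 727, 724, 727, 728, 718, 555, 319, 286, 295, 306, 308, 311, 311, 303]
```

Run:
```python
from h import *
import pickle
w=pickle.load(open("w3.pkl","rb"))
bay=plane(w,[[286.7,155.5]],.024)[0];print("bay rim centre",bay.round(4),"posts",.50085,.0116)
for a,b in(([285,120.5],[285,190.5]),([262.5,155],[310.7,155])):
    A=plane(w,[a,b],.024);print(np.linalg.norm(A[1]-A[0]))
o=robot.get_obs();print(totool(o,np.array([*bay[:2],.10])-o["position"]),"dyaw",186.65-yaw(o)-360)
# held battery label-up outline
g=w["im"].astype(int)
c=plane(w,[[241,204],[321,200]],.184);print("bat far edge",[totool(o,p-o["position"]) for p in c])
```

```text
bay rim centre [0.501 0.012 0.024] posts 0.50085 0.0116
0.06810835383541286
0.047407226196624415
[4.37 0.52 9.1 ] dyaw 1.8222260279836746
bat far edge [array([ 3.31, -2.09,  0.7 ]), array([3.52, 1.94, 0.7 ])]
```

Emit:
{"method": "move_arm", "body": {
  "commands": [
    {"hand":3.8,"travel":[2.2,0.26,0],"twist":[0,0,0]},
    {"hand":3.8,"travel":[2.17,0.26,0],"twist":[0,0,0]},
    {"hand":3.8,"travel":[0,0,3.0],"twist":[0,0,-1.8]},
    {"hand":3.8,"travel":[0,0,3.5],"twist":[0,0,0]},
    {"hand":3.8,"travel":[0,0,3.5],"twist":[0,0,0]}
  ]
}}

```text
time: 5.32
position: [0.5021, 0.0118, 0.0913]
tool_rot: [-0.058, 0.998, -0.001, 0.002]
ft_force: [1.2, -0.9, -1.4]
grip_width: 0.042
grip_force: 20.0
```

Emit:
{"method": "move_arm", "body": {
  "commands": [
    {"hand":3.8,"travel":[0,0,3.0],"twist":[0,0,0]},
    {"hand":3.8,"travel":[0,0,0],"twist":[0,0,0]},
    {"hand":3.8,"travel":[0,0,0],"twist":[0,0,0]},
    {"hand":3.8,"travel":[0,0,0],"twist":[0,0,0]}
  ]
}}

```text
time: 5.65
position: [0.5022, 0.0117, 0.0621]
tool_rot: [-0.059, 0.998, -0.0, 0.001]
ft_force: [-0.2, 0.1, -1.0]
grip_width: 0.0416
grip_force: 20.0
```

Run:
```python
from h import *
o=robot.get_obs();print(o["position"],yaw(o),o["ft_force"],totool(o,np.array([.501,.0119,.039])-o["position"]))
```

```text
[0.50221249 0.0117122  0.06211391] -173.24074837582987 [-0.22214342  0.14996602 -1.0360274 ] [0.12 0.03 2.31]
```

Emit:
{"method": "move_arm", "body": {
  "commands": [
    {"hand":3.8,"travel":[0.12,0,1.0],"twist":[0,0,0]},
    {"hand":3.8,"travel":[0,0,0.6],"twist":[0,0,0]},
    {"hand":3.8,"travel":[0,0,0.3],"twist":[0,0,0]},
    {"hand":3.8,"travel":[0,0,0.3],"twist":[0,0,0]},
    {"hand":3.8,"travel":[0,0,0],"twist":[0,0,0]}
  ]
}}

```text
time: 6.07
position: [0.5021, 0.0114, 0.0404]
tool_rot: [-0.059, 0.998, -0.001, 0.002]
ft_force: [1.5, 0.8, 3.6]
grip_width: 0.0417
grip_force: 20.0
```

Emit:
{"method": "move_arm", "body": {
  "commands": [
    {"hand":3.8,"travel":[0,0,0.1],"twist":[0,0,0]},
    {"hand":3.8,"travel":[0,0,0],"twist":[0,0,0]}
  ]
}}

```text
time: 6.23
position: [0.502, 0.0114, 0.0397]
tool_rot: [-0.059, 0.998, -0.001, 0.002]
ft_force: [0.4, 1.1, 8.0]
grip_width: 0.0421
grip_force: 20.0
```

Emit:
{"method": "move_arm", "body": {
  "commands": [
    {"hand":5.5,"travel":[0,0,-0.1],"twist":[0,0,0]},
    {"hand":5.5,"travel":[0,0,0],"twist":[0,0,0]},
    {"hand":5.5,"travel":[0,0,0],"twist":[0,0,0]},
    {"hand":5.5,"travel":[0,0,0],"twist":[0,0,0]},
    {"hand":5.5,"travel":[0,0,-1.0],"twist":[0,0,0]}
  ]
}}

```text
time: 6.65
position: [0.4986, 0.0118, 0.0479]
tool_rot: [-0.059, 0.998, 0.001, -0.002]
ft_force: [-0.1, 0.5, 0.9]
grip_width: 0.0546
grip_force: 0.0
```

Emit:
{"method": "move_arm", "body": {
  "commands": [
    {"hand":8.7,"travel":[0,0,-4.0],"twist":[0,0,0]},
    {"hand":8.7,"travel":[0,0,-4.0],"twist":[0,0,0]},
    {"hand":8.7,"travel":[-2.2,0,-3.5],"twist":[0,0,0]},
    {"hand":8.7,"travel":[-2.2,0,-2.5],"twist":[0,0,0]},
    {"hand":8.7,"travel":[0,0,0],"twist":[0,0,0]}
  ]
}}

```text
time: 7.07
position: [0.552, 0.0161, 0.1961]
tool_rot: [-0.06, 0.998, -0.002, 0.009]
ft_force: [1.3, -1.2, 0.2]
grip_width: 0.0803
grip_force: 0.0
```

Emit:
{"method": "move_arm", "body": {
  "commands": [
    {"hand":8.7,"travel":[0,0,0],"twist":[0,0,0]}
  ]
}}

```text
time: 7.15
position: [0.5455, 0.0167, 0.1913]
tool_rot: [-0.06, 0.998, -0.001, 0.002]
ft_force: [-0.5, -1.1, -0.8]
grip_width: 0.0839
grip_force: 0.0
```

Run:
```python
from h import *
import pickle
w=snap("wrist");pickle.dump(w,open("w4.pkl","wb"));print(w["o"]["position"],yaw(w["o"]),w["o"]["time"])
cv2.imwrite("pics/w4.png",w["im"][:,:,::-1])
```

```text
[0.54545974 0.01674134 0.1912806 ] -173.17076052226122 7.15
```

View pics/w4.png

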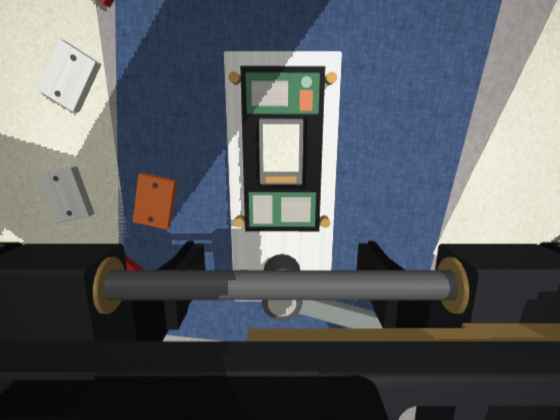

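The battery sits square in the bay at (281,151), with all four posts visible. Spacers are at (69,75) and (66,193), and the orange decoy at (155,200). I'll compute the refined bay and spacer positions.

Run:
```python
from h import *
import pickle
w=pickle.load(open("w4.pkl","rb"));im=w["im"];hsv=cv2.cvtColor(im,cv2.COLOR_RGB2HSV);g=im.astype(int).sum(2)
m=((hsv[...,0]>12)&(hsv[...,0]<28)&(hsv[...,1]>110)&(hsv[...,2]>60)).astype(np.uint8)
n,l,st,ce=cv2.connectedComponentsWithStats(m);Q=[]
for i in range(1,n):
    if 50<st[i][4]<130 and 220<ce[i][0]<345 and ce[i][1]<235: Q.append(plane(w,ce[i],.026)[0]);print(ce[i].round(1),Q[-1].round(4))
print("mean",np.mean(Q,0).round(4))
bm=(g>130)
for r in rect(w,bm,(252,117,312,188),.032):print("bat",r)
sat=hsv[...,1].astype(int)
print(im[75,69],im[193,66],im[110,30])
mk=(sat<22)&(g>250)
for r in rect(w,mk,(20,20,110,240),.012):print("sp",r)
```

```text
[234.1  77.4] [ 0.4375 -0.0403  0.026 ]
[330.4  77.8] [0.4273 0.0477 0.026 ]
[238.9 220.9] [ 0.5744 -0.0242  0.026 ]
[324.4 221.2] [0.5641 0.0636 0.026 ]
mean [0.5008 0.0117 0.026 ]
bat (array([281.7, 151.7]), 0.4997, 0.0115, 62.7, 42.2, 6.2)
[226 226 221] [140 141 136] [233 232 215]
sp (array([ 64.6, 195. ]), 0.5734, -0.2103, 54.5, 41.6, 18.0)
sp (array([73.4, 91.6]), 0.4651, -0.1957, 146.2, 63.9, -29.9)
```

Emit:
{"method": "move_arm", "body": {
  "commands": [
    {"hand":5.4,"travel":[-0.66,-3.72,0],"twist":[0,0,0]},
    {"hand":5.4,"travel":[-0.66,-3.72,0],"twist":[0,0,0]},
    {"hand":5.4,"travel":[-0.66,-3.72,0],"twist":[0,0,0]},
    {"hand":5.4,"travel":[-0.66,-3.72,0],"twist":[0,0,0]},
    {"hand":5.4,"travel":[-0.66,-3.72,0],"twist":[0,0,0]}
  ]
}}

```text
time: 7.62
position: [0.5961, -0.1645, 0.1865]
tool_rot: [-0.059, 0.998, 0.002, -0.003]
ft_force: [0.7, -0.5, 0.0]
grip_width: 0.0615
grip_force: 0.0
```

Emit:
{"method": "move_arm", "body": {
  "commands": [
    {"hand":5.4,"travel":[-0.66,-3.72,0],"twist":[0,0,0]},
    {"hand":5.4,"travel":[0,0,0],"twist":[0,0,-5.6]},
    {"hand":5.4,"travel":[0,0,0],"twist":[0,0,-5.6]},
    {"hand":5.4,"travel":[0,0,0],"twist":[0,0,0]},
    {"hand":5.4,"travel":[0,0,0],"twist":[0,0,0]}
  ]
}}

```text
time: 8.03
position: [0.6074, -0.1993, 0.1869]
tool_rot: [-0.155, 0.988, 0.002, -0.002]
ft_force: [-0.3, -0.3, 1.0]
grip_width: 0.0542
grip_force: 0.0
```

```bash
cat >> h.py <<'E'
def spacers(w,z=.012,roi=(0,0,560,235)):
    """light, unsaturated blobs at the known size"""
    im=w["im"];hsv=cv2.cvtColor(im,cv2.COLOR_RGB2HSV);g=im.astype(int).sum(2)
    return [r for r in rect(w,(hsv[...,1]<14)&(g>250),roi,z,400)]
E
python3 - <<'E'
from h import *
import pickle
w=snap("wrist");pickle.dump(w,open("w5.pkl","wb"));o=w["o"];print(o["position"],yaw(o),o["time"])
for r in spacers(w):
    print(r,totool(o,np.array([r[1],r[2],.017])-o["position"]))
cv2.imwrite("pics/w5.png",w["im"][:,:,::-1])
E
```

```text
[ 0.60737254 -0.19927917  0.18685825] -162.17341301393583 8.0333
(array([279.2, 162.4]), 0.5735, -0.2121, 53.3, 37.0, 18.6) [ 3.55 -0.25 17.  ]
(array([525.4, 162.7]), 0.4963, 0.0269, 65.1, 44.0, 6.8) [ 3.58 24.86 17.1 ]
(array([480.8, 132.9]), 0.5018, -0.0095, 184.4, 76.8, 6.8) [ 4.17 21.23 17.09]
(array([328.2,  42.1]), 0.4543, -0.2026, 55.4, 37.7, -26.3) [14.61  4.3  17.06]
(array([364.5,  55.2]), 0.4577, -0.1677, 105.9, 13.8, 1.6) [13.22  7.52 17.07]
(array([119.8, 137.6]), 0.5831, -0.354, 321.8, 222.3, -72.2) [  6.98 -14.06  16.96]
```

View pics/w5.png

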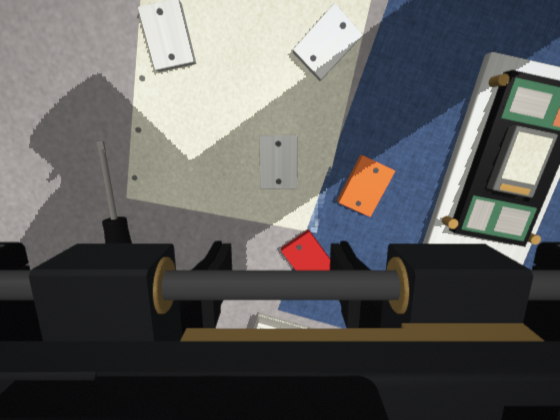

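The spacer is at (279,162), aligned with the jaws. The orange decoy at (366,185) and red one at (305,250) are clear of the fingers. I'll descend.

Emit:
{"method": "move_arm", "body": {
  "commands": [
    {"hand":5.4,"travel":[1.8,-0.12,3.0],"twist":[0,0,-0.8]},
    {"hand":5.4,"travel":[1.75,-0.12,3.0],"twist":[0,0,0]},
    {"hand":5.4,"travel":[0,0,3.5],"twist":[0,0,0]},
    {"hand":5.4,"travel":[0,0,3.0],"twist":[0,0,0]},
    {"hand":5.4,"travel":[0,0,0],"twist":[0,0,0]}
  ]
}}

```text
time: 8.5
position: [0.5716, -0.2104, 0.058]
tool_rot: [-0.163, 0.987, 0.004, -0.005]
ft_force: [-0.6, 0.7, -0.2]
grip_width: 0.0538
grip_force: 0.0
```

Emit:
{"method": "move_arm", "body": {
  "commands": [
    {"hand":5.4,"travel":[0,0,0],"twist":[0,0,0]}
  ]
}}

```text
time: 8.58
position: [0.575, -0.2121, 0.0625]
tool_rot: [-0.163, 0.987, 0.002, -0.002]
ft_force: [1.4, 1.3, 0.1]
grip_width: 0.054
grip_force: 0.0
```

Run:
```python
from h import *
import pickle
a,b=[pickle.load(open(f"w{i}.pkl","rb")) for i in(4,5)]
print(tri([a,b],[[64.6,195],[279.2,162.4]]))
o=robot.get_obs();print(o["position"],yaw(o),totool(o,np.array([.5735,-.2121,.017])-o["position"]))
```

```text
(array([ 0.57282939, -0.21185639,  0.01060848]), np.float64(3.032834820401136e-05))
[ 0.57503719 -0.21213602  0.0625271 ] -161.22063670400473 [0.13 0.04 4.55]
```

Emit:
{"method": "move_arm", "body": {
  "commands": [
    {"hand":5.4,"travel":[0.1,0,2.5],"twist":[0,0,0]},
    {"hand":5.4,"travel":[0,0,2.0],"twist":[0,0,0]},
    {"hand":5.4,"travel":[0,0,0],"twist":[0,0,0]},
    {"hand":3.4,"travel":[0,0,0],"twist":[0,0,0]},
    {"hand":3.4,"travel":[0,0,0],"twist":[0,0,0]}
  ],
  "force": 20
}}

```text
time: 9.0
position: [0.5772, -0.2144, 0.0213]
tool_rot: [-0.163, 0.987, -0.001, 0.001]
ft_force: [1.0, -0.0, 0.3]
grip_width: 0.0471
grip_force: 0.0
```

Emit:
{"method": "move_arm", "body": {
  "commands": [
    {"hand":3.4,"travel":[0,0,0],"twist":[0,0,0]},
    {"hand":3.4,"travel":[0,0,0],"twist":[0,0,0]},
    {"hand":3.4,"travel":[0,0,0],"twist":[0,0,0]}
  ]
}}

```text
time: 9.25
position: [0.5768, -0.2143, 0.021]
tool_rot: [-0.163, 0.987, -0.001, 0.001]
ft_force: [-0.2, 1.1, 7.3]
grip_width: 0.0376
grip_force: 20.0
```

Emit:
{"method": "move_arm", "body": {
  "commands": [
    {"hand":3.4,"travel":[0,0,-3.0],"twist":[0,0,0]},
    {"hand":3.4,"travel":[0,0,-3.5],"twist":[0,0,0]},
    {"hand":3.4,"travel":[0,0,-3.5],"twist":[0,0,6.05]},
    {"hand":3.4,"travel":[0,0,-3.0],"twist":[0,0,6.05]},
    {"hand":3.4,"travel":[0,0,0],"twist":[0,0,0]}
  ]
}}

```text
time: 9.67
position: [0.5795, -0.216, 0.1563]
tool_rot: [-0.057, 0.998, -0.004, 0.006]
ft_force: [1.3, 0.7, 0.2]
grip_width: 0.0376
grip_force: 20.0
```

Emit:
{"method": "move_arm", "body": {
  "commands": [
    {"hand":3.4,"travel":[0.79,3.89,0],"twist":[0,0,0]},
    {"hand":3.4,"travel":[0.79,3.89,0],"twist":[0,0,0]},
    {"hand":3.4,"travel":[0.79,3.89,0],"twist":[0,0,0]},
    {"hand":3.4,"travel":[0.79,3.89,0],"twist":[0,0,0]},
    {"hand":3.4,"travel":[0.79,3.89,0],"twist":[0,0,0]}
  ]
}}

```text
time: 10.08
position: [0.5126, -0.0239, 0.1489]
tool_rot: [-0.058, 0.998, 0.0, -0.0]
ft_force: [0.0, 0.4, -0.7]
grip_width: 0.0374
grip_force: 20.0
```

Emit:
{"method": "move_arm", "body": {
  "commands": [
    {"hand":3.4,"travel":[0.77,3.88,0],"twist":[0,0,0]},
    {"hand":3.4,"travel":[0,0,2.5],"twist":[0,0,0]},
    {"hand":3.4,"travel":[0,0,2.5],"twist":[0,0,0]},
    {"hand":3.4,"travel":[0,0,1.0],"twist":[0,0,0]},
    {"hand":3.4,"travel":[0,0,0],"twist":[0,0,0]}
  ]
}}

```text
time: 10.5
position: [0.4998, 0.0127, 0.087]
tool_rot: [-0.059, 0.998, 0.001, -0.003]
ft_force: [-0.7, -0.3, -0.1]
grip_width: 0.0375
grip_force: 20.0
```

Emit:
{"method": "move_arm", "body": {
  "commands": [
    {"hand":3.4,"travel":[0,0,0],"twist":[0,0,0]},
    {"hand":3.4,"travel":[0,0,0],"twist":[0,0,0]}
  ]
}}

```text
time: 10.67
position: [0.5024, 0.0117, 0.0897]
tool_rot: [-0.058, 0.998, -0.0, 0.001]
ft_force: [-0.4, 0.0, -0.7]
grip_width: 0.0377
grip_force: 20.0
```

Run:
```python
from h import *
o=robot.get_obs();print(o["position"],yaw(o),totool(o,np.array([.5029,.0119,.0537])-o["position"]),o["grip_width"])
```

```text
[0.50235373 0.01167254 0.08967881] -173.34153775276465 [-0.05  0.02  3.6 ] 0.03769128101844036
```

Emit:
{"method": "move_arm", "body": {
  "commands": [
    {"hand":3.4,"travel":[0,0,2.0],"twist":[0,0,0]},
    {"hand":3.4,"travel":[0,0,1.0],"twist":[0,0,0]},
    {"hand":3.4,"travel":[0,0,0.4],"twist":[0,0,0]},
    {"hand":3.4,"travel":[0,0,0.1],"twist":[0,0,0]},
    {"hand":3.4,"travel":[0,0,0],"twist":[0,0,0]}
  ]
}}

```text
time: 11.08
position: [0.5016, 0.0121, 0.0542]
tool_rot: [-0.058, 0.998, 0.0, -0.0]
ft_force: [-0.2, -0.4, -0.9]
grip_width: 0.0377
grip_force: 20.0
```

Emit:
{"method": "move_arm", "body": {
  "commands": [
    {"hand":3.4,"travel":[-0.08,0,0.1],"twist":[0,0,0]},
    {"hand":3.4,"travel":[0,0,0.1],"twist":[0,0,0]},
    {"hand":3.4,"travel":[0,0,0],"twist":[0,0,0]}
  ]
}}

```text
time: 11.33
position: [0.503, 0.0123, 0.053]
tool_rot: [-0.059, 0.998, -0.0, 0.001]
ft_force: [-0.5, 0.4, 3.8]
grip_width: 0.0376
grip_force: 20.0
```

Emit:
{"method": "move_arm", "body": {
  "commands": [
    {"hand":5.4,"travel":[0,0,0],"twist":[0,0,0]},
    {"hand":5.4,"travel":[0,0,0],"twist":[0,0,0]},
    {"hand":5.4,"travel":[0,0,0],"twist":[0,0,0]},
    {"hand":5.4,"travel":[0,0,-1.0],"twist":[0,0,0]},
    {"hand":5.4,"travel":[0,0,-4.0],"twist":[0,0,0]}
  ]
}}

```text
time: 11.75
position: [0.4987, 0.013, 0.0984]
tool_rot: [-0.058, 0.998, 0.002, -0.006]
ft_force: [1.4, 0.3, -0.3]
grip_width: 0.0534
grip_force: 0.0
```

Emit:
{"method": "move_arm", "body": {
  "commands": [
    {"hand":5.4,"travel":[-1.0,0,-4.0],"twist":[0,0,0]},
    {"hand":5.4,"travel":[-2.0,0,-3.5],"twist":[0,0,0]},
    {"hand":5.4,"travel":[-2,0,-3.5],"twist":[0,0,0]},
    {"hand":5.4,"travel":[0,0,0],"twist":[0,0,0]},
    {"hand":5.4,"travel":[0,0,0],"twist":[0,0,0]}
  ]
}}

```text
time: 12.17
position: [0.5542, 0.0181, 0.2151]
tool_rot: [-0.059, 0.998, -0.001, 0.003]
ft_force: [-0.7, 0.6, 0.2]
grip_width: 0.0539
grip_force: 0.0
```

Run:
```python
from h import *
import pickle
w=snap("wrist");pickle.dump(w,open("w6.pkl","wb"));o=w["o"];print(o["position"],yaw(o),o["time"])
for r in spacers(w,.044):print(r)
cv2.imwrite("pics/w6.png",w["im"][:,:,::-1])
t=snap("top");s=snap("side");pickle.dump((t,s),open("ts.pkl","wb"))
a=cv2.resize(t["im"][115:235,215:335],None,fx=5,fy=5,interpolation=2)
b=cv2.resize(s["im"][160:280,230:350],None,fx=5,fy=5,interpolation=2)
a=cv2.resize(np.hstack([a,b]),(800,400));cv2.imwrite("pics/knob.png",a[:,:,::-1])
```

```text
[0.55423551 0.01811788 0.21507349] -173.27094187032964 12.1667
(array([282.5, 138.9]), 0.5052, 0.0132, 181.9, 101.2, 6.8)
(array([81.6, 70.6]), 0.4579, -0.181, 49.5, 38.4, -25.9)
(array([478.,  96.]), 0.4494, 0.1812, 207.7, 41.9, -10.8)
(array([120.6,  57.5]), 0.446, -0.1473, 101.4, 14.2, 0.3)
```

View pics/knob.png

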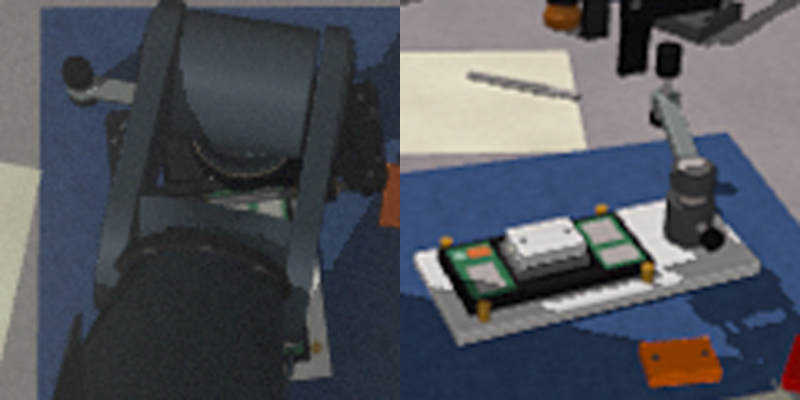

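The side crop shows the spacer lying flat and centred on the battery, and the knob at crop (668,60). To get the knob's height I'll take two wrist views with a wide baseline.

Emit:
{"method": "move_arm", "body": {
  "commands": [
    {"hand":5.4,"travel":[-3.06,1.09,-1.1],"twist":[0,0,0]},
    {"hand":5.4,"travel":[-3.06,1.09,-1.1],"twist":[0,0,0]},
    {"hand":5.4,"travel":[-3.06,1.09,-1.1],"twist":[0,0,0]},
    {"hand":5.4,"travel":[-3.06,1.09,-1.1],"twist":[0,0,0]},
    {"hand":5.4,"travel":[-3.06,1.09,-1.1],"twist":[0,0,0]}
  ]
}}

```text
time: 12.73
position: [0.6969, 0.0908, 0.2648]
tool_rot: [-0.058, 0.998, 0.0, -0.003]
ft_force: [1.6, 0.2, -0.1]
grip_width: 0.0538
grip_force: 0.0
```

Emit:
{"method": "move_arm", "body": {
  "commands": [
    {"hand":5.4,"travel":[0,0,0],"twist":[0,0,0]},
    {"hand":5.4,"travel":[0,0,0],"twist":[0,0,0]},
    {"hand":5.4,"travel":[0,0,0],"twist":[0,0,0]}
  ]
}}

```text
time: 12.98
position: [0.6953, 0.09, 0.2642]
tool_rot: [-0.058, 0.998, 0.0, -0.003]
ft_force: [-0.5, 0.5, -0.4]
grip_width: 0.0537
grip_force: 0.0
```

Run:
```python
from h import *
import pickle
w=snap("wrist");pickle.dump(w,open("wa.pkl","wb"));o=w["o"];print(o["position"],yaw(o),o["time"])
```

```text
[0.69528047 0.08999992 0.2642078 ] -173.29785775513537 12.9833
```

Emit:
{"method": "move_arm", "body": {
  "commands": [
    {"hand":5.4,"travel":[-0.4,3.63,0],"twist":[0,0,0]},
    {"hand":5.4,"travel":[-0.4,3.63,0],"twist":[0,0,0]},
    {"hand":5.4,"travel":[-0.4,3.63,0],"twist":[0,0,0]},
    {"hand":5.4,"travel":[0,0,0],"twist":[0,0,0]},
    {"hand":5.4,"travel":[0,0,0],"twist":[0,0,0]}
  ]
}}

```text
time: 13.45
position: [0.6948, 0.201, 0.2659]
tool_rot: [-0.06, 0.998, -0.0, -0.002]
ft_force: [0.3, -0.9, -0.3]
grip_width: 0.0536
grip_force: 0.0
```

Run:
```python
from h import *
import pickle
w=snap("wrist");pickle.dump(w,open("wb.pkl","wb"));o=w["o"];print(o["position"],yaw(o),o["time"])
a=pickle.load(open("wa.pkl","rb"))
cv2.imwrite("pics/ab.png",cv2.resize(np.vstack([a["im"][:240],w["im"][:240]]),(700,600))[:,:,::-1])
```

```text
[0.69475067 0.20099683 0.26592969] -173.14335296852278 13.45
```

View pics/ab.png

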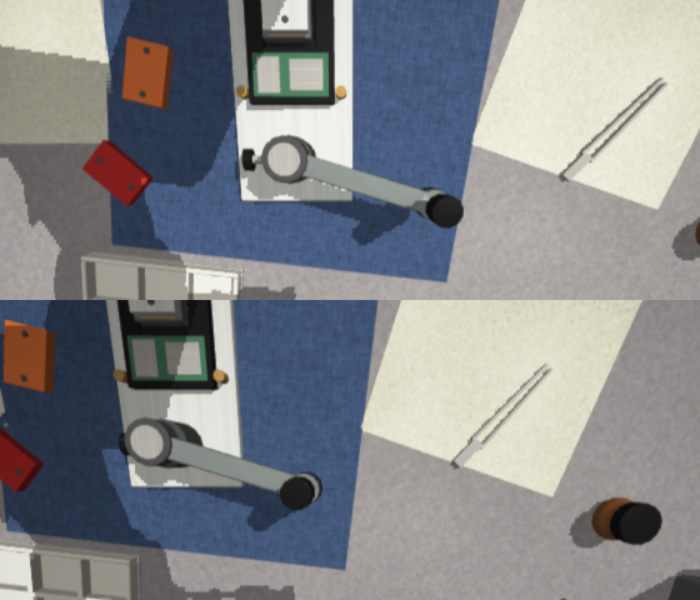

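Both views show the knob as a black disc: A at about (356,168), B at about (238,153). The column cap and the press arm are also visible. I'll fit the top circle in both, with the post tops as a height reference.

Run:
```python
from h import *
import pickle
A,B=[pickle.load(open(f"w{i}.pkl","rb")) for i in"ab"]
out=[]
for n,w,(u,v) in(("A",A,(356,168)),("B",B,(238,153))):
    im=w["im"];g=im.astype(int).sum(2)
    print(n,"row",g[v,u-24:u+25].tolist())
    print(n,"col",g[v-24:v+25,u].tolist())
    m=np.zeros(g.shape,np.uint8);m[v-22:v+23,u-24:u+25]=(g[v-22:v+23,u-24:u+25]<110)*255
    k=max(cv2.findContours(m,0,cv2.CHAIN_APPROX_NONE)[0],key=cv2.contourArea)
    print(cv2.boundingRect(k),cv2.contourArea(k),cv2.minEnclosingCircle(k),cv2.minAreaRect(k))
    hsv=cv2.cvtColor(im,cv2.COLOR_RGB2HSV)
    mm=((hsv[...,0]>12)&(hsv[...,0]<28)&(hsv[...,1]>110)&(hsv[...,2]>60)).astype(np.uint8)
    _,_,st,ce=cv2.connectedComponentsWithStats(mm)
    print([(s[4],c.round(1).tolist()) for s,c in zip(st,ce) if 25<s[4]<200 and c[1]<235])
```

```text
A row [216, 205, 228, 243, 257, 270, 272, 260, 146, 53, 35, 39, 41, 42, 74, 95, 98, 100, 100, 101, 101, 99, 101, 101, 103, 103, 101, 105, 103, 105, 104, 103, 105, 102, 106, 103, 107, 105, 206, 482, 509, 507, 504, 501, 504, 508, 515, 528, 533]
A col [298, 296, 299, 301, 305, 308, 303, 305, 305, 295, 264, 177, 79, 88, 112, 119, 119, 116, 116, 113, 114, 110, 107, 107, 103, 106, 99, 97, 97, 92, 92, 94, 95, 89, 89, 91, 89, 97, 194, 272, 296, 298, 295, 294, 301, 307, 301, 292, 291]
(341, 156, 29, 26) 411.5 ((354.6666564941406, 167.55555725097656), 14.406041145324707) ((354.2500305175781, 168.75), (26.870054244995117, 23.33452033996582), 45.0)
[(np.int32(69), [193.8, 73.2]), (np.int32(62), [272.3, 73.3])]
B row [169, 164, 164, 177, 199, 231, 245, 211, 211, 213, 101, 84, 86, 80, 83, 85, 83, 86, 85, 87, 88, 86, 92, 89, 89, 90, 89, 92, 92, 91, 92, 89, 93, 93, 103, 57, 39, 146, 391, 406, 361, 195, 115, 195, 259, 273, 271, 265, 268]
B col [284, 279, 275, 266, 262, 259, 264, 266, 269, 277, 312, 316, 220, 95, 89, 98, 98, 96, 94, 94, 89, 92, 92, 89, 89, 89, 86, 85, 86, 86, 84, 83, 82, 78, 80, 80, 81, 77, 106, 220, 271, 276, 275, 270, 269, 278, 282, 283, 282]
(224, 142, 27, 26) 504.5 ((237.46240234375, 154.5075225830078), 13.694046974182129) ((237.50003051757812, 154.5), (23.702320098876953, 27.280027389526367), 63.43495178222656)
[(np.int32(66), [95.3, 59.8]), (np.int32(91), [175.3, 60.7])]
```

Run:
```python
from h import *
import pickle
A,B=[pickle.load(open(f"w{i}.pkl","rb")) for i in"ab"]
C=[]
for w,(u,v),(lo,hi) in((A,(356,168),(70,150)),(B,(238,153),(66,135))):
    g=w["im"].astype(int).sum(2)
    m=np.zeros(g.shape,np.uint8);m[v-20:v+20,u-20:u+20]=((g>lo)&(g<hi))[v-20:v+20,u-20:u+20]*255
    m=cv2.morphologyEx(cv2.morphologyEx(m,cv2.MORPH_OPEN,np.ones((5,5),np.uint8)),cv2.MORPH_CLOSE,np.ones((5,5),np.uint8))
    k=max(cv2.findContours(m,0,cv2.CHAIN_APPROX_NONE)[0],key=cv2.contourArea)
    e=cv2.fitEllipse(k);print(e,cv2.contourArea(k),cv2.boundingRect(k));C.append(e[0])
print("knob",tri([A,B],C))
p=[tri([A,B],[a,b]) for a,b in(([193.8,73.2],[95.3,59.8]),([272.3,73.3],[175.3,60.7]))]
print("posts",p)
t,s=pickle.load(open("ts.pkl","rb"));print("4view",tri([A,B,t],[*C,[237.5,136.6]]),tri([t,s],[[237.5,136.6],[310.4,173.8]]))
col=np.array([.5008,.0117])+.130*np.array([np.cos(np.radians(6.65)),np.sin(np.radians(6.65))]);K=tri([A,B],C)[0]
d=K[:2]-col;print("col",col,"r",np.linalg.norm(d),"angle",np.degrees(np.arctan2(d[1],d[0])))
```

```text
((357.4691162109375, 169.1421661376953), (22.646678924560547, 24.832847595214844), 27.397764205932617) 439.5 (346, 157, 24, 25)
((236.32643127441406, 154.78858947753906), (24.320322036743164, 25.164562225341797), 15.219903945922852) 476.5 (224, 142, 25, 26)
knob (array([0.65293593, 0.15479013, 0.12433291]), np.float64(0.00016196958315805029))
posts [(array([ 0.57675449, -0.02302174,  0.02836397]), np.float64(0.00012353226327003683)), (array([0.56609594, 0.0646426 , 0.02452202]), np.float64(0.00011468446528452211))]
4view (array([0.65250285, 0.15473411, 0.12081566]), np.float64(0.0016247336040704828)) (array([0.6506055 , 0.15338137, 0.12611758]), np.float64(0.0009910372076605137))
col [0.62992537 0.02675452] r 0.13008690948040647 angle 79.81156708718018
```

The knob top is at (0.653, 0.155, 0.124), 130.1 mm from the column as it should be. That puts the pad face at 47 mm and the stack top at 44 mm, about 3 mm apart. So one spacer is right, since a second would reach 56 mm. The arm stands at about 107° and must swing anticlockwise. I'll turn the tool so the jaw line is tangential and cage the knob.

Emit:
{"method": "move_arm", "body": {
  "commands": [
    {"hand":5.4,"travel":[0,0,0],"twist":[0,0,7.13]},
    {"hand":5.4,"travel":[0,0,0],"twist":[0,0,7.13]},
    {"hand":5.4,"travel":[0,0,0],"twist":[0,0,7.13]},
    {"hand":5.4,"travel":[0,0,0],"twist":[0,0,7.13]},
    {"hand":5.4,"travel":[0,0,0],"twist":[0,0,7.13]}
  ]
}}

```text
time: 13.92
position: [0.6963, 0.1969, 0.2666]
tool_rot: [0.254, 0.967, -0.001, -0.001]
ft_force: [0.1, 0.9, 0.1]
grip_width: 0.0542
grip_force: 0.0
```

Emit:
{"method": "move_arm", "body": {
  "commands": [
    {"hand":5.4,"travel":[0,0,0],"twist":[0,0,7.13]},
    {"hand":5.4,"travel":[0,0,0],"twist":[0,0,7.13]},
    {"hand":5.4,"travel":[0,0,0],"twist":[0,0,7.13]},
    {"hand":5.4,"travel":[0,0,0],"twist":[0,0,7.13]},
    {"hand":5.4,"travel":[0,0,0],"twist":[0,0,7.13]}
  ]
}}

```text
time: 14.33
position: [0.6963, 0.1969, 0.2666]
tool_rot: [0.538, 0.843, -0.001, -0.0]
ft_force: [-0.7, -0.4, -0.8]
grip_width: 0.054
grip_force: 0.0
```

Emit:
{"method": "move_arm", "body": {
  "commands": [
    {"hand":5.4,"travel":[0,0,0],"twist":[0,0,7.13]},
    {"hand":5.4,"travel":[0,0,0],"twist":[0,0,7.13]},
    {"hand":5.4,"travel":[0,0,0],"twist":[0,0,7.13]},
    {"hand":5.4,"travel":[0,0,0],"twist":[0,0,7.13]},
    {"hand":5.4,"travel":[0,0,0],"twist":[0,0,7.13]}
  ]
}}

```text
time: 14.75
position: [0.6963, 0.1969, 0.2666]
tool_rot: [0.77, 0.638, -0.001, -0.0]
ft_force: [-0.1, -0.6, 0.2]
grip_width: 0.0539
grip_force: 0.0
```

Emit:
{"method": "move_arm", "body": {
  "commands": [
    {"hand":5.4,"travel":[-2.6,-1.65,2.5],"twist":[0,0,0]},
    {"hand":5.4,"travel":[-2.65,-1.65,2.5],"twist":[0,0,0]},
    {"hand":5.4,"travel":[0,0,2.5],"twist":[0,0,0]},
    {"hand":5.4,"travel":[0,0,2.0],"twist":[0,0,0]},
    {"hand":5.4,"travel":[0,0,0],"twist":[0,0,0]}
  ]
}}

```text
time: 15.17
position: [0.6508, 0.1507, 0.1672]
tool_rot: [0.769, 0.64, -0.005, -0.003]
ft_force: [-0.9, 0.3, -0.4]
grip_width: 0.054
grip_force: 0.0
```

Emit:
{"method": "move_arm", "body": {
  "commands": [
    {"hand":5.4,"travel":[0,0,0],"twist":[0,0,0]},
    {"hand":5.4,"travel":[0,0,0],"twist":[0,0,0]}
  ]
}}

```text
time: 15.33
position: [0.656, 0.1529, 0.1733]
tool_rot: [0.768, 0.641, 0.001, 0.001]
ft_force: [0.2, -0.2, 0.8]
grip_width: 0.0541
grip_force: 0.0
```

Run:
```python
from h import *
import pickle
o=robot.get_obs();print(o["position"],yaw(o),o["q"][5],totool(o,np.array([.6529,.1548,.122])-o["position"]))
```

```text
[0.65597498 0.15292669 0.17325853] 79.67333956977657 0.24392898256736684 [ 0.13 -0.35  5.13]
```

Emit:
{"method": "move_arm", "body": {
  "commands": [
    {"hand":5.4,"travel":[0.13,-0.33,2.5],"twist":[0,0,0]},
    {"hand":5.4,"travel":[0,0,2.6],"twist":[0,0,0]},
    {"hand":5.4,"travel":[0,0,0],"twist":[0,0,0]},
    {"hand":2.8,"travel":[0,0,0],"twist":[0,0,0]},
    {"hand":2.8,"travel":[0,0,0],"twist":[0,0,0]}
  ],
  "force": 5
}}

```text
time: 15.75
position: [0.6536, 0.1559, 0.1232]
tool_rot: [0.767, 0.641, 0.001, 0.001]
ft_force: [-0.4, -1.2, 1.0]
grip_width: 0.0472
grip_force: 0.0
```

Emit:
{"method": "move_arm", "body": {
  "commands": [
    {"hand":2.8,"travel":[0,0,0],"twist":[0,0,0]},
    {"hand":2.8,"travel":[0,0,0],"twist":[0,0,0]},
    {"hand":2.8,"travel":[0,0,0],"twist":[0,0,0]},
    {"hand":2.8,"travel":[0,0,0],"twist":[0,0,0]}
  ]
}}

```text
time: 16.08
position: [0.6525, 0.1559, 0.122]
tool_rot: [0.767, 0.641, 0.001, 0.0]
ft_force: [-0.4, -0.7, -0.0]
grip_width: 0.0291
grip_force: 0.0
```

Run:
```python
from h import *
o=robot.get_obs();print(o["position"],yaw(o),totool(o,np.array([.6529,.1548,.122])-o["position"]),o["ft_force"],o["grip_width"],o["grip_force"])
C=np.array([.6299,.0268]);d=o["position"][:2]-C;print(np.hypot(*d),np.degrees(np.arctan2(d[1],d[0])))
# chord per 7 deg step in tool axes when tool x is radial (half-step turned): tangential = -y
r=.130;th=np.radians(7.1);print("step radial",100*r*(np.cos(th)-1),"tangential",100*r*np.sin(th))
```

```text
[0.65246082 0.15591996 0.12203178] 79.75095904135706 [-0.1   0.06  0.  ] [-0.42648036 -0.70503663 -0.01285798] 0.029129090389278328 0.0
0.13107613510733385 80.08890083220875
step radial -0.09968480748864716 tangential 1.606819197626405
```

Emit:
{"method": "move_arm", "body": {
  "commands": [
    {"hand":2.8,"travel":[-0.025,-0.805,0],"twist":[0,0,-3.55]},
    {"hand":2.8,"travel":[-0.025,-0.805,0],"twist":[0,0,-3.55]},
    {"hand":2.8,"travel":[-0.025,-0.805,0],"twist":[0,0,-3.55]},
    {"hand":2.8,"travel":[-0.025,-0.805,0],"twist":[0,0,-3.55]},
    {"hand":2.8,"travel":[-0.025,-0.805,0],"twist":[0,0,-3.55]}
  ]
}}

```text
time: 16.5
position: [0.6126, 0.1568, 0.1218]
tool_rot: [0.658, 0.753, 0.001, 0.001]
ft_force: [1.0, -1.2, 0.5]
grip_width: 0.0277
grip_force: 0.5
```

Emit:
{"method": "move_arm", "body": {
  "commands": [
    {"hand":2.8,"travel":[-0.025,-0.805,0],"twist":[0,0,-3.55]},
    {"hand":2.8,"travel":[-0.025,-0.805,0],"twist":[0,0,-3.55]},
    {"hand":2.8,"travel":[-0.025,-0.805,0],"twist":[0,0,-3.55]},
    {"hand":2.8,"travel":[-0.025,-0.805,0],"twist":[0,0,-3.55]},
    {"hand":2.8,"travel":[-0.025,-0.805,0],"twist":[0,0,-3.55]}
  ]
}}

```text
time: 16.92
position: [0.5742, 0.1455, 0.1217]
tool_rot: [0.534, 0.845, 0.001, 0.001]
ft_force: [1.0, 0.2, 0.3]
grip_width: 0.0279
grip_force: 0.5
```

Emit:
{"method": "move_arm", "body": {
  "commands": [
    {"hand":2.8,"travel":[-0.025,-0.805,0],"twist":[0,0,-3.55]},
    {"hand":2.8,"travel":[-0.025,-0.805,0],"twist":[0,0,-3.55]},
    {"hand":2.8,"travel":[-0.025,-0.805,0],"twist":[0,0,-3.55]},
    {"hand":2.8,"travel":[-0.025,-0.805,0],"twist":[0,0,-3.55]},
    {"hand":2.8,"travel":[0,0,0],"twist":[0,0,0]}
  ]
}}

```text
time: 17.33
position: [0.5453, 0.1278, 0.1214]
tool_rot: [0.427, 0.904, -0.0, -0.0]
ft_force: [0.2, -0.4, 0.3]
grip_width: 0.028
grip_force: 0.0
```

```bash
cat > st.py <<'E'
from h import *
o=robot.get_obs();print(o["time"],o["position"].round(4),"yaw",yaw(o).round(2),np.round(o["ft_force"],2),o["grip_width"],o["grip_force"])
C=np.array([.6299,.0268]);d=o["position"][:2]-C;print("r",np.hypot(*d),"ang to go",186.65-np.degrees(np.arctan2(d[1],d[0]))%360)
E
python3 st.py
```

```text
17.3333 [0.5453 0.1278 0.1214] yaw 129.48 [ 0.2 -0.4  0.3] 0.028049724781821668 0.0
r 0.1317084948406326 ang to go 56.69054088176665
```

Emit:
{"method": "move_arm", "body": {
  "commands": [
    {"hand":2.8,"travel":[-0.125,-0.805,0],"twist":[0,0,-3.55]},
    {"hand":2.8,"travel":[-0.025,-0.805,0],"twist":[0,0,-3.55]},
    {"hand":2.8,"travel":[-0.025,-0.805,0],"twist":[0,0,-3.55]},
    {"hand":2.8,"travel":[-0.025,-0.805,0],"twist":[0,0,-3.55]},
    {"hand":2.8,"travel":[-0.025,-0.805,0],"twist":[0,0,-3.55]}
  ]
}}

```text
time: 17.75
position: [0.5212, 0.0978, 0.1216]
tool_rot: [0.282, 0.959, 0.001, 0.001]
ft_force: [1.4, -0.1, 0.6]
grip_width: 0.0279
grip_force: 0.5
```

Emit:
{"method": "move_arm", "body": {
  "commands": [
    {"hand":2.8,"travel":[-0.025,-0.805,0],"twist":[0,0,-3.55]},
    {"hand":2.8,"travel":[-0.025,-0.805,0],"twist":[0,0,-3.55]},
    {"hand":2.8,"travel":[-0.025,-0.805,0],"twist":[0,0,-3.55]},
    {"hand":2.8,"travel":[-0.025,-0.805,0],"twist":[0,0,-3.55]},
    {"hand":2.8,"travel":[-0.025,-0.805,0],"twist":[0,0,-3.55]}
  ]
}}

```text
time: 18.17
position: [0.5049, 0.0609, 0.1215]
tool_rot: [0.13, 0.991, 0.0, 0.001]
ft_force: [0.5, 0.3, 0.4]
grip_width: 0.0281
grip_force: 0.5
```

Emit:
{"method": "move_arm", "body": {
  "commands": [
    {"hand":2.8,"travel":[-0.025,-0.805,0],"twist":[0,0,-3.55]},
    {"hand":2.8,"travel":[-0.025,-0.805,0],"twist":[0,0,-3.55]},
    {"hand":2.8,"travel":[-0.025,-0.805,0],"twist":[0,0,-3.55]},
    {"hand":2.8,"travel":[-0.02,-0.5,0],"twist":[0,0,-2.2]},
    {"hand":2.8,"travel":[0,0,0],"twist":[0,0,0]}
  ]
}}

```text
time: 18.58
position: [0.5005, 0.0314, 0.1214]
tool_rot: [0.02, 1.0, -0.0, 0.001]
ft_force: [-0.1, 0.1, 0.7]
grip_width: 0.0278
grip_force: 0.0
```

```bash
python3 st.py
```

```text
18.5833 [0.5005 0.0314 0.1214] yaw 177.69 [-0.14  0.1   0.7 ] 0.027786379662486076 0.0
r 0.12948697962730155 ang to go 8.707553639188859
```

Emit:
{"method": "move_arm", "body": {
  "commands": [
    {"hand":2.8,"travel":[-0.02,-0.8,0],"twist":[0,0,-3.5]},
    {"hand":2.8,"travel":[-0.02,-0.8,0],"twist":[0,0,-3.5]},
    {"hand":2.8,"travel":[0,-0.3,0],"twist":[0,0,-1.7]},
    {"hand":2.8,"travel":[0,-0.15,0],"twist":[0,0,0]},
    {"hand":2.8,"travel":[0,0,0],"twist":[0,0,0]}
  ]
}}

```text
time: 19.0
position: [0.5007, 0.0117, 0.1212]
tool_rot: [-0.055, 0.998, -0.0, 0.0]
ft_force: [0.5, -0.5, 0.2]
grip_width: 0.028
grip_force: 0.0
```

Emit:
{"method": "move_arm", "body": {
  "commands": [
    {"hand":2.8,"travel":[0,-0.1,0],"twist":[0,0,0]},
    {"hand":2.8,"travel":[0,0,0],"twist":[0,0,0]}
  ]
}}

```text
time: 19.17
position: [0.5006, 0.0109, 0.1211]
tool_rot: [-0.056, 0.998, 0.0, 0.0]
ft_force: [-0.2, 0.1, 0.1]
grip_width: 0.0277
grip_force: 0.2
```

```bash
python3 st.py
```

```text
19.1667 [0.5006 0.0109 0.1211] yaw -173.55 [-0.24  0.08  0.06] 0.027691940611930053 0.2085182536393404
r 0.1302857627852274 ang to go -0.35312939298390233
```

Continuing in small steps until the stop is felt.

Emit:
{"method": "move_arm", "body": {
  "commands": [
    {"hand":2.8,"travel":[0,-0.1,0],"twist":[0,0,0]},
    {"hand":2.8,"travel":[0,0,0],"twist":[0,0,0]}
  ]
}}

```text
time: 19.33
position: [0.5006, 0.0103, 0.121]
tool_rot: [-0.056, 0.998, 0.001, 0.0]
ft_force: [1.6, 3.8, 0.8]
grip_width: 0.0281
grip_force: 1.7
```

Emit:
{"method": "move_arm", "body": {
  "commands": [
    {"hand":2.8,"travel":[0,-0.1,0],"twist":[0,0,0]},
    {"hand":2.8,"travel":[0,0,0],"twist":[0,0,0]}
  ]
}}

```text
time: 19.5
position: [0.5005, 0.0102, 0.121]
tool_rot: [-0.056, 0.998, 0.001, -0.0]
ft_force: [1.3, 6.5, 1.3]
grip_width: 0.0279
grip_force: 3.5
```

```bash
python3 st.py
```

```text
19.5 [0.5005 0.0102 0.121 ] yaw -173.6 [1.33 6.47 1.31] 0.027947972531632392 3.529653400182724
r 0.13043269242855607 ang to go -0.6781125775357566
```

The arm is at its stop, with 6.5 N felt and no contact when passing over the stack. Next I'll open, rise, close the fingers and come down on the knob top.

Emit:
{"method": "move_arm", "body": {
  "commands": [
    {"hand":4.5,"travel":[0,0.3,0],"twist":[0,0,0]},
    {"hand":4.5,"travel":[0,0,0],"twist":[0,0,0]},
    {"hand":4.5,"travel":[0,0,0],"twist":[0,0,0]},
    {"hand":4.5,"travel":[0,0,-1.5],"twist":[0,0,0]},
    {"hand":4.5,"travel":[0,0,-1.9],"twist":[0,0,0]}
  ]
}}

```text
time: 19.92
position: [0.4991, 0.0114, 0.1541]
tool_rot: [-0.057, 0.998, 0.0, -0.002]
ft_force: [0.3, -0.7, 0.4]
grip_width: 0.0443
grip_force: 0.0
```

Emit:
{"method": "move_arm", "body": {
  "commands": [
    {"hand":0,"travel":[0,0,0],"twist":[0,0,0]},
    {"hand":0,"travel":[0,0,0],"twist":[0,0,0]},
    {"hand":0,"travel":[0,0,0],"twist":[0,0,0]},
    {"hand":0,"travel":[0,0,0],"twist":[0,0,0]},
    {"hand":0,"travel":[0,0,0],"twist":[0,0,0]}
  ]
}}

```text
time: 20.33
position: [0.4998, 0.0116, 0.1543]
tool_rot: [-0.057, 0.998, 0.0, -0.001]
ft_force: [-0.0, -0.1, 0.4]
grip_width: 0.0194
grip_force: 0.0
```

Emit:
{"method": "move_arm", "body": {
  "commands": [
    {"hand":0,"travel":[0,0,0],"twist":[0,0,0]},
    {"hand":0,"travel":[0,0,0],"twist":[0,0,0]},
    {"hand":0,"travel":[0,0,0],"twist":[0,0,0]},
    {"hand":0,"travel":[0,0,0],"twist":[0,0,0]},
    {"hand":0,"travel":[0,0,0],"twist":[0,0,0]}
  ]
}}

```text
time: 20.75
position: [0.5003, 0.0117, 0.155]
tool_rot: [-0.057, 0.998, 0.0, -0.0]
ft_force: [0.1, 0.1, -0.2]
grip_width: 0.0007
grip_force: 0.0
```

```bash
python3 st.py
python3 - <<'E'
from h import *
s=snap("side")
b=cv2.resize(s["im"][140:270,220:360],None,fx=4.5,fy=4.5,interpolation=2);cv2.imwrite("pics/fin.png",b[:,:,::-1])
E
```

```text
20.75 [0.5003 0.0117 0.155 ] yaw -173.5 [ 0.06  0.1  -0.21] 0.0007220202118382274 0.0
r 0.130445811337082 ang to go -0.0069849222288098645
```

View pics/fin.png

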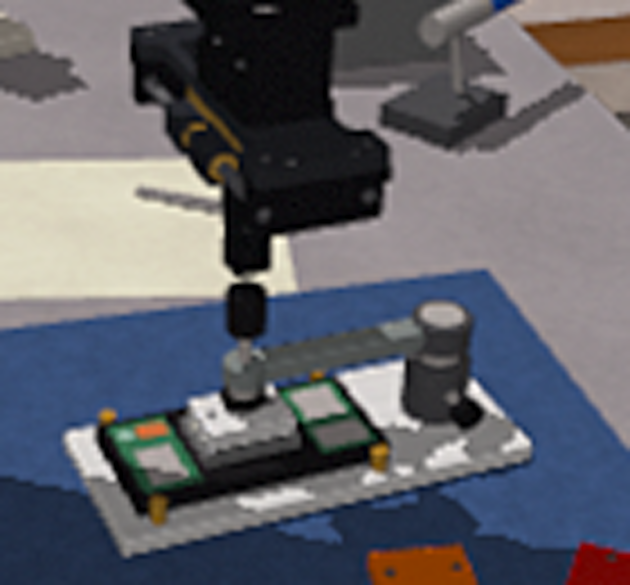

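The side crop shows the pad just above the centred spacer and the closed fingers right above the knob at (245,300). I'll go down gently.

Emit:
{"method": "move_arm", "body": {
  "commands": [
    {"hand":0,"travel":[0,0,0.7],"twist":[0,0,0]},
    {"hand":0,"travel":[0,0,0.5],"twist":[0,0,0]},
    {"hand":0,"travel":[0,0,0.2],"twist":[0,0,0]},
    {"hand":0,"travel":[0,0,0],"twist":[0,0,0]},
    {"hand":0,"travel":[0,0,0],"twist":[0,0,0]}
  ]
}}

```text
time: 21.22
position: [0.5001, 0.0117, 0.1407]
tool_rot: [-0.057, 0.998, 0.0, -0.0]
ft_force: [-0.3, 0.7, 0.4]
grip_width: 0.0005
grip_force: 0.0
```

Emit:
{"method": "move_arm", "body": {
  "commands": [
    {"hand":0,"travel":[0,0,0.1],"twist":[0,0,0]},
    {"hand":0,"travel":[0,0,0],"twist":[0,0,0]},
    {"hand":0,"travel":[0,0,0],"twist":[0,0,0]}
  ]
}}

```text
time: 21.47
position: [0.5005, 0.0116, 0.1402]
tool_rot: [-0.057, 0.998, -0.0, 0.0]
ft_force: [-0.4, 1.1, 1.0]
grip_width: 0.0008
grip_force: 0.2
```

Emit:
{"method": "move_arm", "body": {
  "commands": [
    {"hand":0,"travel":[0,0,0.1],"twist":[0,0,0]},
    {"hand":0,"travel":[0,0,0],"twist":[0,0,0]},
    {"hand":0,"travel":[0,0,0],"twist":[0,0,0]}
  ]
}}

```text
time: 21.72
position: [0.5005, 0.0116, 0.1392]
tool_rot: [-0.057, 0.998, -0.0, 0.0]
ft_force: [-0.6, 0.8, 1.9]
grip_width: 0.0006
grip_force: 0.6
```

Emit:
{"method": "move_arm", "body": {
  "commands": [
    {"hand":0,"travel":[0,0,0.1],"twist":[0,0,0]},
    {"hand":0,"travel":[0,0,0],"twist":[0,0,0]},
    {"hand":0,"travel":[0,0,0],"twist":[0,0,0]}
  ]
}}

```text
time: 21.97
position: [0.5005, 0.0116, 0.1381]
tool_rot: [-0.057, 0.998, -0.0, 0.0]
ft_force: [-0.3, -0.6, 0.9]
grip_width: 0.0007
grip_force: 0.6
```

Emit:
{"method": "move_arm", "body": {
  "commands": [
    {"hand":0,"travel":[0,0,0.1],"twist":[0,0,0]},
    {"hand":0,"travel":[0,0,0],"twist":[0,0,0]},
    {"hand":0,"travel":[0,0,0],"twist":[0,0,0]}
  ]
}}

```text
time: 22.22
position: [0.5005, 0.0116, 0.137]
tool_rot: [-0.057, 0.998, -0.0, 0.0]
ft_force: [0.4, -0.4, 1.3]
grip_width: 0.0005
grip_force: 0.7
```

Emit:
{"method": "move_arm", "body": {
  "commands": [
    {"hand":0,"travel":[0,0,0.1],"twist":[0,0,0]},
    {"hand":0,"travel":[0,0,0],"twist":[0,0,0]},
    {"hand":0,"travel":[0,0,0],"twist":[0,0,0]}
  ]
}}

```text
time: 22.47
position: [0.5005, 0.0116, 0.136]
tool_rot: [-0.057, 0.998, -0.0, 0.0]
ft_force: [0.3, 0.1, 1.4]
grip_width: 0.0005
grip_force: 0.7
```

Emit:
{"method": "move_arm", "body": {
  "commands": [
    {"hand":0,"travel":[0,0,0.1],"twist":[0,0,0]},
    {"hand":0,"travel":[0,0,0],"twist":[0,0,0]},
    {"hand":0,"travel":[0,0,0],"twist":[0,0,0]}
  ]
}}

```text
time: 22.72
position: [0.5005, 0.0116, 0.1351]
tool_rot: [-0.057, 0.998, -0.0, 0.0]
ft_force: [0.8, -0.0, 3.4]
grip_width: 0.0002
grip_force: 1.4
```

Emit:
{"method": "move_arm", "body": {
  "commands": [
    {"hand":0,"travel":[0,0,0.1],"twist":[0,0,0]},
    {"hand":0,"travel":[0,0,0],"twist":[0,0,0]},
    {"hand":0,"travel":[0,0,0],"twist":[0,0,0]}
  ]
}}

```text
time: 22.97
position: [0.5005, 0.0116, 0.1344]
tool_rot: [-0.057, 0.998, -0.0, 0.0]
ft_force: [-0.1, -0.3, 5.8]
grip_width: 0.0005
grip_force: 2.8
```

Emit:
{"method": "move_arm", "body": {
  "commands": [
    {"hand":0,"travel":[0,0,0.1],"twist":[0,0,0]},
    {"hand":0,"travel":[0,0,0],"twist":[0,0,0]},
    {"hand":0,"travel":[0,0,0],"twist":[0,0,0]}
  ]
}}

```text
time: 23.22
position: [0.5005, 0.0116, 0.1337]
tool_rot: [-0.057, 0.998, -0.0, 0.0]
ft_force: [-1.0, -0.6, 8.0]
grip_width: 0.0004
grip_force: 4.0
```

Emit:
{"method": "move_arm", "body": {
  "commands": [
    {"hand":0,"travel":[0,0,0.1],"twist":[0,0,0]},
    {"hand":0,"travel":[0,0,0.05],"twist":[0,0,0]},
    {"hand":0,"travel":[0,0,0],"twist":[0,0,0]},
    {"hand":0,"travel":[0,0,0],"twist":[0,0,0]}
  ]
}}

```text
time: 23.55
position: [0.5005, 0.0116, 0.1326]
tool_rot: [-0.057, 0.998, -0.0, 0.0]
ft_force: [-1.8, 0.7, 11.7]
grip_width: 0.0006
grip_force: 5.8
```

Emit:
{"method": "move_arm", "body": {
  "commands": [
    {"hand":0,"travel":[0,0,0],"twist":[0,0,0]}
  ]
}}

```text
time: 23.63
position: [0.5005, 0.0116, 0.1327]
tool_rot: [-0.057, 0.998, -0.0, 0.0]
ft_force: [-1.4, -0.1, 11.9]
grip_width: 0.0005
grip_force: 5.7
```

Emit:
{"method": "move_arm", "body": {
  "commands": [
    {"hand":0,"travel":[0,0,0],"twist":[0,0,0]}
  ]
}}

```text
time: 23.72
position: [0.5005, 0.0116, 0.1326]
tool_rot: [-0.057, 0.998, -0.0, 0.0]
ft_force: [-1.2, 0.0, 11.0]
grip_width: 0.0007
grip_force: 5.7
```

Emit:
{"method": "move_arm", "body": {
  "commands": [
    {"hand":0,"travel":[0,0,0],"twist":[0,0,0]}
  ]
}}

```text
time: 23.8
position: [0.5006, 0.0116, 0.1327]
tool_rot: [-0.057, 0.998, -0.0, 0.0]
ft_force: [-1.2, 0.6, 11.7]
grip_width: 0.0007
grip_force: 5.7
```

Emit:
{"method": "move_arm", "body": {
  "commands": [
    {"hand":0,"travel":[0,0,0],"twist":[0,0,0]}
  ]
}}

```text
time: 23.88
position: [0.5005, 0.0116, 0.1327]
tool_rot: [-0.057, 0.998, -0.0, 0.0]
ft_force: [-1.6, 0.4, 11.0]
grip_width: 0.0004
grip_force: 5.7
```

Fz is steady at about 11.5 N. Subtracting the roughly 2 N return spring leaves about 10 N on the stack, so I'm handing in.

```bash
python3 -c "
from rig import robot
print(robot.hand_in())"
```

```text
the job is handed in; nothing more can be done
None
```

I handed the job in at about 24 s: the battery is in the bay with one spacer on it, the press arm is swung to its stop, and the closed fingers are holding the knob down with about 9.5–10 N on the stack (11.5 N measured less the return spring); the hand-in gave no verdict.

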